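Show both flanks of a bearing ball to the bench magnifier in its inspection dish

ROBOT

A 7-joint arm with a two-finger parallel gripper is mounted at the origin on the work surface. World frame = base frame: x ahead of the robot, y to its left, z up, the work surface at z = 0. Lengths are in m, angles in rad, forces in N, time in s.
With the tool pointing down it reaches from about 0.425 to 0.925 m from the base axis. Payload 6.8 kg.
Tool frame: the origin (TCP) lies on the centre line of the jaws, within the pads' length; the fingertips stand 14 mm ahead of it and the grasp point (between the pads) lies 5 mm behind it (r.nose_length is the distance from the TCP to the fingertips, in m); z points along the fingers, y is the direction in which the jaws open and shut (so a half turn about z gives the same grasp; the last joint's range is limited). The gripper opens to 85 mm and grips with 20 to 120 N. Pads are 22 mm wide; open, the fingers measure 114 mm over their backs; the gripper's body (76 mm by 85 mm) begins 54 mm behind the grasp point. The pads swing forward as they close: fully open they stand 13 mm farther back than shut.
Start: joints at [-1.354, 0.477, 0.022, 1.555, -0.011, 1.109, -0.083], TCP at [0.215, 0.64, 0.245] pointing down, gripper open.
Joint ranges: [-2.96, 2.96], [-0.34, 2.1], [-1.41, 1.46], [0.24, 2.44], [-1.37, 4.51], [0.17, 1.92], [-2.96, 2.96]. Speed limits (rad/s): [2.39, 2.39, 3.14, 3.14, 3.14, 3.14, 3.14].

INTERFACE

Orientations are given as a rotation vector (axis times angle).
In Python, from bench import r, imaging, look_for, outline_of gives the robot as it stands. The module is installed in compiled form; this text tells all that it offers.
- The arm moves only by the tool carry_out, never from a script. Its arguments are lists of equal length, an entry for each row: "offset": the shift along the tool's x, y, z as a fraction of full scale, a list of three; "turn": the turn, a rotation vector about the tool's x, y, z as a fraction of full scale, a list of three. A call has 1 to 8 rows; each row is the pose to reach, as a shift and turn from the pose commanded when the call began, along the tool's axes at that moment; what a row does not reach only later rows make up. Full scale, the value 1, is 0.5 m for a shift and 1.5 rad for a turn. A row lasts 1/10 s, in which the tool goes at most 50 mm and 8.59 degrees, less where a joint would pass 70% of its speed; a pose out of reach is approached as far as the arm can. A call with a number of a shift or a turn outside -1 to 1 is refused whole. A call with a gripper value outside its range is refused whole. "hand" is the closure, from 0 (fully open) to 1 (shut), set as the call begins (left out, the last holds). The fingers move at their own pace and stop on an object; "force" is the grip in N (left out, the last holds). Time passes only in rows, so rows that repeat a pose let the fingers close. It gives the time, the measured TCP pose, the force and the opening at its end, in the units of the state.
- r.get_obs(): the state, without advancing time (a new reading comes with each control period).
- imaging.grab_frame(name): name is "scene" or "side" or "wrist"; returns a dict with "pixels" (384x512x3 uint8, red, green, blue), "fx", "fy", "cx", "cy" (pixels), "k1" (the pictures are not rectified: a ray, as slopes to the right and down, at radius r is drawn at 1 + k1 r^2 times it, then the intrinsics apply), "R" (3x3) and "t" (3): a world point X has camera coordinates R X + t. Camera axes: x right, y down, z forward; pixel columns grow to the right and rows downward; lengths in m; the calibration is good to about 2 mm. A picture is of the moment at which its call begins. There is no depth.
- r.hand_in(): hands the job in, once; it reports no verdict.
Trained networks look in the newest picture that a camera, given by its name, has taken for a name from the list of things; names that differ only in an ending like _2 or _b are one class to them, and where a whole thing is asked for, a point or a joint stands for the part that bears it (a point fixed in the world has none). Each returns a list of dicts, best first, with "score" (0 to 1); they miss things now and then, are a little off and sometimes report something else, mostly with a low value. They report only what shows in the picture. A call takes as long as a camera call.
- look_for(query, camera): "xyz" ([x, y, z] in m, in the coordinates of the camera as it stood for that picture, good to about 4 mm: the middle of the surface that is visible of it).
- outline_of(query, camera): "region" (384x512 bool, what is visible of it).
The state is a dict: "clock": time; "joints": joint angles; "qvel": joint speeds; "tau": joint torques, N m; "tcp_pos": TCP position; "orientation": TCP orientation; "contact_force": force on the tool from outside, world axes, zero at the start; "moment": the same for the moment, N m; "grip_width": finger opening in m.
Only numpy, scipy, OpenCV 4.12 (cv2) and the standard library are available. Lean on these libraries where they do the work, as an engineer would, in place of code of your own. Each camera call takes 0.05 s, during which the arm holds its last target. There are 200 camera calls.

TASK

Gently set the steel bearing ball from its black rest into the middle of the orange inspection dish, then pick the dish up by its upright grip and hold it level at the magnifier's viewing point, the ball straight above the white disc and 10 cm above the bench, with the grip out to the left of the stand (your left as you face it); stay there a second for the first look. Then turn the dish a quarter turn at that spot so that its grip points out of the front of the stand, towards you, to show the ball's next flank, keeping the dish level and the ball in its middle all the while. The job finishes with the dish still held up there in the gripper, still and level, touching nothing else; leave everything else on the bench where it is.

Things in the scene. Friction and masses are not known exactly. Their poses are not given: they have to be found in the camera images.
- ball_center (a point): centre of the polished steel bearing ball, 25.4 mm in diameter, about 67 g; it rolls freely. At first it sits on the ball rest, its centre 24 mm above the bench
- ball_rest: fixed black ball rest: a round foot 42 mm across and 4 mm thick with an upright sleeve 20 mm across, 14 mm high in all, in whose mouth the ball sits. Origin: centre of its underside on the bench
- dish: loose orange inspection dish, about 120 g, round, 111 mm across, lip 24 mm high. Inside a shallow hollow: 6 mm above the underside at the middle, rising at 7 deg to 27 mm radius (9 mm high), at 16 deg to 48 mm radius (15 mm high), then steeply to the lip; a ball in the middle has its centre 19 mm above the underside. Origin: centre of the underside, z up; x from the middle to its upright grip
- dish_grip (a point): middle of the dish's upright grip, 80 mm from the dish's centre along the dish's x, 45 mm above its underside; axes as the dish's. The grip is a post 18 mm thick (dish's x) by 22 mm wide (dish's y), standing on the bench like a foot, its top 62 mm above the underside, 15 mm clear of the lip and joined to it by a low bar
- dish_middle (a point): lowest point of the dish's hollow, on its centre line, 6 mm above its underside; axes as the dish's
- magnifier: fixed stand: dark base 260 (its x) x 160 x 14 mm with a white disc 94 mm across, 55 mm in front (-x) of its centre; a column 288 mm high, 112 mm behind the centre, carries a white ring lens 100 mm across, aimed down and forward at the viewing point; the lens's nearest part is 70 mm behind that point, 150 mm above it. Origin: centre of the underside; x from front to back (away from robot), y left
- focus (a point): viewing point of the magnifier: straight above the centre of the white disc, 100 mm above the bench; axes as the stand's. The ball's centre belongs here
- multimeter: bystander: hand multimeter lying flat, 165 x 82 x 36 mm, red and black. Origin: centre of the underside
- caliper: bystander: steel caliper with a dark display, lying flat, 225 mm long, 14 mm high. Origin: underside, middle of the beam
- pliers: bystander: pliers with blue handles, lying flat, 180 mm long, 16 mm high. Origin: underside, near the middle
- solder_spool: bystander: grey reel of solder standing on end, 54 mm across, 32 mm high. Origin: centre of the underside
- bearing: bystander: ball bearing lying flat, 52 mm across, 15 mm high. Origin: centre of the underside
- parts_bin: bystander: empty open blue parts bin, 115 x 85 x 50 mm. Origin: centre of the underside
- screwdriver: bystander: screwdriver with a yellow handle, 170 mm long, lying on the bench. Origin: underside, middle of its length

How it is judged:
By the outcome, as a careful person would: the job done as asked, in the order asked, and still so for the second after the job is handed in, while the arm keeps its last pose, push and grip.
It also fails if it takes over 67 s, if anything falls off the work surface, if the arm or the gripper's body presses on something with over 40 N, if the wrist force passes 120 N, or if a joint passes its speed limit or range.

## Working session

There is one attempt and no reset: what is moved stays moved. The work goes in short steps, Python scripts to look and compute and a tool call to move; the robot and the scene stay as the last step left them, time stands still between calls to the robot, and variables do not carry over. Pictures are saved under pics/ and viewed, about 8 in all and at most 12, crops included, and the job is handed in when it is done.

Besides the shell and the picture viewer there is one more tool, called after "Request:" in YAML: its name, and indented under it one key for each argument. carry_out: Moves the arm, as the interface text tells. Shift numbers are shares of 0.5 m and turn numbers shares of 1.5 rad, none past 1 either way. Its arguments: {"type":"object","properties":{"offset":{"type":"array","items":{"type":"array","items":{"type":"number","minimum":-1,"maximum":1}}},"turn":{"type":"array","items":{"type":"array","items":{"type":"number","minimum":-1,"maximum":1}}},"hand":{"type":"number"},"force":{"type":"number"}},"required":["offset","turn"]}

```bash
mkdir -p pics; cat > h.py <<'E'
import numpy as np, cv2
from scipy.spatial.transform import Rotation as Ro
from bench import r, imaging, look_for, outline_of
np.set_printoptions(precision=4, suppress=True)
def K(f): return np.array([[f['fx'],0,f['cx']],[0,f['fy'],f['cy']],[0,0,1.]]), np.array([f['k1'],0,0,0.])
def ray(f,uv,z):
    k,d=K(f); p=cv2.undistortPoints(np.array([[uv]],float),k,d)[0,0]
    R=np.array(f['R']);c=-R.T@f['t'];v=R.T@np.array([p[0],p[1],1]); return c+v*(z-c[2])/v[2]
def proj(f,X):
    k,d=K(f); return cv2.projectPoints(np.atleast_2d(np.array(X,float)),cv2.Rodrigues(np.array(f['R']))[0],np.array(f['t'],float),k,d)[0][:,0]
def w(f,x): return np.array(f['R']).T@(np.array(x)-f['t'])
def save(f,n): cv2.imwrite('pics/'+n,cv2.cvtColor(f['pixels'],cv2.COLOR_RGB2BGR))
E
python3 - <<'E'
from h import *
o=r.get_obs(); print(o['clock'],o['tcp_pos'],o['orientation'],Ro.from_rotvec(o['orientation']).as_matrix(),o['grip_width'])
ims=[]
for c in ['scene','side']:
    f=imaging.grab_frame(c); ims.append(f['pixels']); print(c,-np.array(f['R']).T@f['t'])
    for q in ['ball_center','ball_rest','dish','dish_grip','dish_middle','magnifier','multimeter','caliper','pliers','solder_spool','bearing','parts_bin','screwdriver']:
        for d in look_for(q,c)[:1]: print(q,round(d['score'],2),w(f,d['xyz']),proj(f,w(f,d['xyz']))[0].round())
save({'pixels':ims[0]},'scene0.png');save({'pixels':ims[1]},'side0.png')
print(r.get_obs()['clock'])
E
```

```text
0.0 [0.2152 0.6392 0.2443] [-0.508  -3.1001  0.0029] [[-0.9477  0.3191 -0.0005]
 [ 0.3191  0.9477 -0.0018]
 [-0.0001 -0.0018 -1.    ]] 0.08526750801079959
scene [ 1.0922 -0.2945  1.0393]
ball_center 0.39 [ 0.4554 -0.0706  0.0336] [215. 188.]
ball_rest 0.64 [ 0.4515 -0.0675  0.0056] [216. 192.]
dish 0.61 [0.4807 0.2085 0.0137] [303. 155.]
dish_grip 0.57 [0.4829 0.2084 0.0105] [304. 156.]
dish_middle 0.68 [0.6144 0.4244 0.0103] [389. 156.]
magnifier 0.95 [ 0.7166 -0.1419  0.0147] [240. 279.]
multimeter 0.61 [ 0.4402 -0.3056  0.0356] [134. 223.]
caliper 0.84 [0.7092 0.2617 0.0029] [366. 205.]
pliers 0.6 [0.6245 0.1284 0.0082] [309. 204.]
solder_spool 0.88 [ 0.5201 -0.425   0.0285] [103. 270.]
bearing 0.6 [0.6232 0.1305 0.0124] [309. 203.]
parts_bin 0.59 [ 0.6762 -0.4401 -0.0004] [124. 330.]
screwdriver 0.91 [ 0.6184 -0.3236  0.025 ] [156. 282.]
side [-0.0456 -0.59    0.6301]
ball_center 0.63 [ 0.4378 -0.0752  0.0328] [243. 246.]
dish 0.92 [0.4908 0.2156 0.0189] [191. 198.]
dish_grip 0.6 [0.4905 0.2157 0.0163] [191. 199.]
dish_middle 0.73 [0.4864 0.214  0.0157] [191. 200.]
magnifier 0.63 [ 0.6819 -0.1344  0.0123] [320. 222.]
multimeter 0.96 [ 0.4036 -0.3175  0.0309] [312. 308.]
caliper 0.59 [0.7017 0.2623 0.0127] [232. 172.]
pliers 0.58 [0.6036 0.4194 0.0078] [183. 167.]
solder_spool 0.59 [ 0.5006 -0.4254  0.0297] [381. 311.]
bearing 0.54 [0.6142 0.1256 0.0117] [240. 196.]
parts_bin 0.64 [ 0.6912 -0.4403  0.0214] [425. 272.]
screwdriver 0.88 [ 0.5969 -0.3267  0.0206] [364. 268.]
1.4
```

View pics/scene0.png

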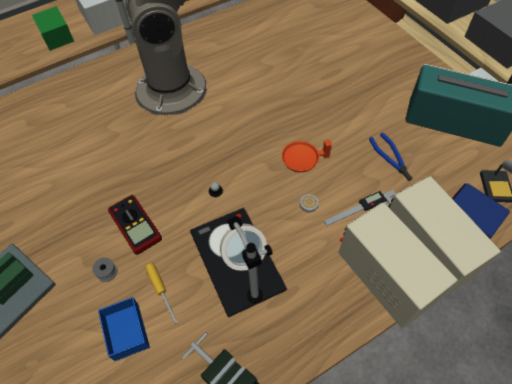

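View pics/side0.png

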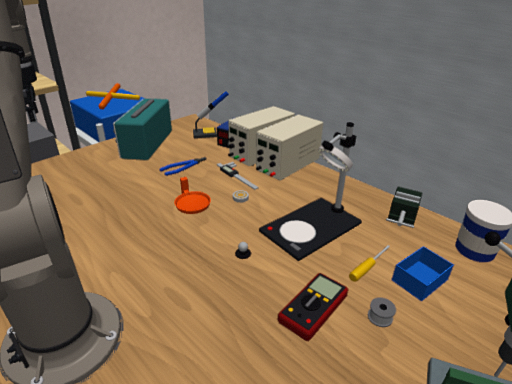

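```bash
cat >> h.py <<'E'
from scipy.optimize import minimize
def box(x0,x1,y0,y1,z0,z1): return np.array([[x,y,z] for x in(x0,x1) for y in(y0,y1) for z in(z0,z1)],float)
def cyl(rad,z0,z1,x=0,y=0):
    a=np.linspace(0,2*np.pi,40,endpoint=False); return np.array([[x+rad*np.cos(t),y+rad*np.sin(t),z] for z in(z0,z1) for t in a])
def sil(f,parts,p):
    S=8; m=np.zeros((384,512),np.uint8); c,s=np.cos(p[2]),np.sin(p[2])
    for P in parts:
        X=P@np.array([[c,s,0],[-s,c,0],[0,0,1]])+[p[0],p[1],0]
        h=cv2.convexHull(proj(f,X).astype(np.float32))
        cv2.fillConvexPoly(m,np.round(h*16).astype(np.int32),255,cv2.LINE_AA,4)
    return m/255.
def fit(fm,parts,p0):
    def cost(p):
        return sum(1-np.minimum(a:=sil(f,parts,p),m).sum()/np.maximum(a,m).sum() for f,m in fm)
    best=None
    res=minimize(cost,p0,method='Nelder-Mead',options=dict(initial_simplex=np.array([p0,np.add(p0,[.01,0,0]),np.add(p0,[0,.01,0]),np.add(p0,[0,0,.15])]),xatol=1e-4,fatol=1e-4))
    return res.x,res.fun
DISH=[np.vstack([cyl(.0555,.024,.024),cyl(.05,0,0)]),box(.071,.089,-.011,.011,0,.062),box(.05,.08,-.005,.005,0,.01)]
MAG=[box(-.13,.13,-.08,.08,0,.014),box(-.124,-.1,-.012,.012,0,.288)]
MAG[1][:,0]*=-1
def orange(f):
    h=cv2.cvtColor(f['pixels'],cv2.COLOR_RGB2HSV); return ((h[...,0]<12)&(h[...,1]>170)&(h[...,2]>110)).astype(float)
E
python3 - <<'E'
from h import *
D=[];M=[]
for c in ['scene','side']:
    f=imaging.grab_frame(c)
    b=outline_of('ball_center',c)
    for q in b[:2]:
        ys,xs=np.nonzero(q['region']); print('ball',q['score'],len(xs),xs.mean(),ys.mean(),ray(f,(xs.mean(),ys.mean()),.024))
    b=outline_of('ball_rest',c)
    for q in b[:2]:
        ys,xs=np.nonzero(q['region']); print('rest',q['score'],len(xs),xs.mean(),ys.mean(),ray(f,(xs.mean(),ys.mean()),.005))
    m=outline_of('magnifier',c)[0]; mm=m['region'].astype(np.uint8);print('mag',m['score'],mm.sum())
    mm=cv2.morphologyEx(mm,cv2.MORPH_CLOSE,np.ones((5,5),np.uint8))
    cn,_=cv2.findContours(mm,cv2.RETR_EXTERNAL,cv2.CHAIN_APPROX_NONE); cv2.drawContours(mm,cn,-1,1,-1)
    M.append((f,mm.astype(float)))
    o=orange(f); u=proj(f,[.485,.215,.01])[0].astype(int); k=np.zeros_like(o);k[u[1]-40:u[1]+40,u[0]-45:u[0]+45]=1; D.append((f,o*k)); print('orange',(o*k).sum())
    g=f['pixels'].astype(int)
    if c=='side':
        wm=(g.min(2)>200).astype(np.uint8); n,l,st,ce=cv2.connectedComponentsWithStats(wm)
        i=l[232,298]; print('disc',st[i],ce[i],ray(f,ce[i],.014))
for th in (1.0,2.0): 
    print('dish',fit(D,DISH,[.485,.215,th]))
for d in D: print(' single',fit([d],DISH,[.485,.215,1.6]))
print('mag scene',fit(M[:1],MAG,[.7,-.15,-.2]),'both',fit(M,MAG,[.7,-.15,-.2]))
print(r.get_obs()['clock'])
E
```

```text
ball 0.45 46 215.0 185.91304347826087 [ 0.4445 -0.0658  0.024 ]
rest 0.46 100 216.21 191.72 [ 0.4515 -0.068   0.005 ]
mag 0.91 6061
orange 989.0
ball 0.59 75 242.46666666666667 246.08 [ 0.4434 -0.0655  0.024 ]
rest 0.53 103 242.90291262135923 253.66990291262135 [ 0.4389 -0.0716  0.005 ]
mag 0.68 4615
orange 722.0
disc [281 221  34  21 550] [297.3273 230.9982] [ 0.603  -0.1159  0.014 ]
dish (array([0.4807, 0.1987, 1.2426]), np.float64(0.47835850008620895))
dish (array([0.4812, 0.2001, 2.4655]), np.float64(0.7310481339905082))
 single (array([0.4761, 0.1991, 1.234 ]), np.float64(0.22258913097301314))
 single (array([0.4877, 0.2088, 1.2168]), np.float64(0.2376580134023809))
mag scene (array([ 0.6575, -0.1201, -0.1122]), np.float64(0.06198544433331621)) both (array([ 0.6583, -0.1197, -0.0976]), np.float64(0.27217328130332885))
1.8
```

Request:
carry_out:
  offset:
    - [-0.8,-0.8,-0.2]
    - [-0.8,-0.8,-0.2]
    - [-0.8,-0.8,-0.2]
    - [-0.8,-0.8,-0.2]
    - [-0.8,-0.8,-0.2]
    - [-0.8,-0.8,-0.2]
    - [-0.8,-0.8,-0.2]
    - [-0.8,-0.8,-0.2]
  turn:
    - [0,0,1]
    - [0,0,1]
    - [0,0,1]
    - [0,0,1]
    - [0,0,1]
    - [0,0,1]
    - [0,0,1]
    - [0,0,1]

```text
clock: 2.6
tcp_pos: [0.3911, 0.285, 0.3156]
orientation: [-2.176, -2.265, -0.001]
contact_force: [0.8, 0.3, 0.1]
grip_width: 0.0853
```

```bash
cat >> h.py <<'E'
def plan(pos,az):
    "tool y azimuth az (rad), pointing down; offset and turn fractions"
    o=r.get_obs(); R=Ro.from_rotvec(o['orientation']).as_matrix()
    y=np.array([np.cos(az),np.sin(az),0]); z=np.array([0,0,-1.]); T=np.c_[np.cross(y,z),y,z]
    print('offset',R.T@(np.array(pos)-o['tcp_pos'])/.5,'turn',Ro.from_matrix(R.T@T).as_rotvec()/1.5,'| t',round(o['clock'],2),'tcp',np.array(o['tcp_pos']),'az',np.degrees(np.arctan2(R[1,1],R[0,1])).round(2),'tilt',np.degrees(np.arccos(-R[2,2])).round(2),'q',np.array(o['joints']).round(2),'w',round(o['grip_width'],4))
E
python3 - <<'E'
from h import *
plan([.45,.12,.33],np.radians(-19))
f=imaging.grab_frame('wrist'); save(f,'w1.png'); print(-np.array(f['R']).T@f['t'], np.array(f['R'])[2])
plan([.45,.12,.33],np.radians(-19))
E
```

```text
offset [-0.3343  0.1046 -0.0291] turn [ 0.0001 -0.0007  0.2477] | t 2.6 tcp [0.3911 0.285  0.3156] az 2.29 tilt 0.06 q [-1.1   0.08  0.37  1.93 -0.03  1.13 -0.68] w 0.0853
[0.3878 0.366  0.4448] [ 0.0123 -0.3117 -0.9501]
offset [-0.316   0.1017 -0.0252] turn [0.0021 0.     0.2353] | t 2.65 tcp [0.3958 0.2769 0.3171] az 1.23 tilt 0.18 q [-1.1   0.08  0.38  1.93 -0.03  1.14 -0.68] w 0.0855
```

View pics/w1.png

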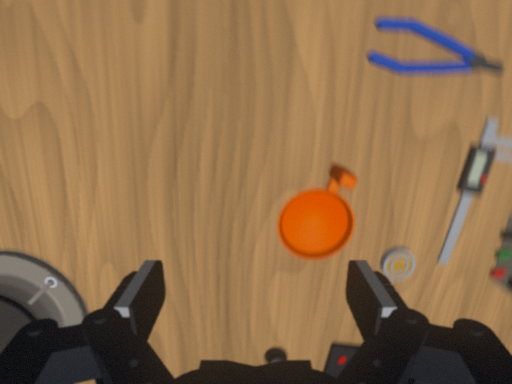

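```bash
python3 - <<'E'
from h import *
f=imaging.grab_frame('wrist'); save(f,'w2.png')
h=cv2.cvtColor(f['pixels'],cv2.COLOR_RGB2HSV)
m=((h[...,0]<13)&(h[...,1]>185)).astype(np.uint8); m[:140]=0;m[265:]=0;m[:,:250]=0;m[:,370:]=0
n,l,st,ce=cv2.connectedComponentsWithStats(m); print(st[1:],h[223,316],h[300,300])
m=(l==1+np.argmax(st[1:,4])).astype(float)
p,c=fit([(f,m)],DISH,[.484,.206,1.24]); print(p,c)
s=sil(f,DISH,p); v=f['pixels'].copy(); cn,_=cv2.findContours((s>.5).astype(np.uint8),0,2); cv2.drawContours(v,cn,-1,(0,255,0),1); v[...,2]=np.where(m>0,v[...,2]//2+120,v[...,2])
v=v[140:265,240:380]; save({'pixels':cv2.resize(v,None,fx=4,fy=4,interpolation=0)},'w2c.png')
plan([.444,-.066,.15],np.radians(-19))
E
```

```text
[[ 275  154   79   97 3224]
 [ 330  176    2    1    2]
 [ 329  178    2    2    2]
 [ 331  181    1    1    1]
 [ 306  202    1    1    1]
 [ 315  202    1    1    1]
 [ 307  205    1    1    1]
 [ 311  205    1    1    1]
 [ 313  205    1    1    1]
 [ 320  205    1    1    1]
 [ 315  207    1    1    1]
 [ 318  206    1    1    1]
 [ 321  207    2    2    2]
 [ 294  209    1    1    1]
 [ 301  209    1    1    1]
 [ 308  209    1    1    1]
 [ 315  209    1    1    1]
 [ 297  211    1    1    1]
 [ 317  210    1    1    1]
 [ 321  210    2    2    2]
 [ 299  212    1    1    1]
 [ 301  213    1    1    1]
 [ 303  212    1    1    1]
 [ 307  212    1    1    1]
 [ 309  213    1    1    1]
 [ 315  213    1    1    1]
 [ 292  215    1    1    1]
 [ 310  215    1    1    1]
 [ 322  215    1    1    1]
 [ 287  217    1    1    1]
 [ 298  216    1    1    1]
 [ 302  216    3    2    3]
 [ 312  217    2    2    2]
 [ 304  218    1    1    1]
 [ 306  218    1    1    1]
 [ 310  219    1    1    1]
 [ 316  218    1    1    1]
 [ 320  219    2    4    4]
 [ 323  218    1    1    1]
 [ 297  
[... 597 characters left out ...]
   2    2]
 [ 291  229    1    1    1]
 [ 306  229    4    3    4]
 [ 321  229    1    1    1]
 [ 323  229    2    2    2]
 [ 300  231    2    2    2]
 [ 303  231    2    2    3]
 [ 310  231    3    6    9]
 [ 319  230    1    1    1]
 [ 290  232    1    1    1]
 [ 314  233    1    1    1]
 [ 297  234    2    2    2]
 [ 301  234    2    2    2]
 [ 304  234    5    2    5]
 [ 323  235    2    2    2]
 [ 304  237    4    3    7]
 [ 322  237    1    1    1]] [ 13 240 219] [ 17 128 172]
[0.481  0.1969 1.2556] 0.3924023171992216
offset [-0.696   0.0767  0.3329] turn [ 0.0016 -0.0008  0.242 ] | t 2.7 tcp [0.3943 0.2805 0.3166] az 1.8 tilt 0.16 q [-1.1   0.08  0.38  1.93 -0.03  1.13 -0.68] w 0.0854
```

View pics/w2c.png

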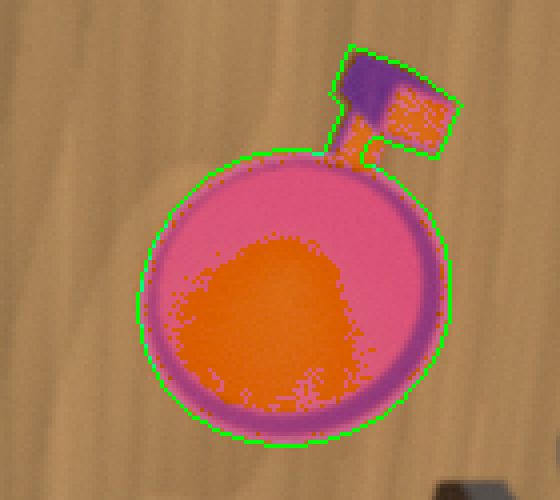

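Request:
carry_out:
  offset:
    - [-0.7,0.08,0.33]
    - [-0.7,0.08,0.33]
    - [-0.7,0.08,0.33]
    - [-0.7,0.08,0.33]
    - [-0.7,0.08,0.33]
    - [-0.7,0.08,0.33]
    - [-0.7,0.08,0.33]
    - [-0.7,0.08,0.33]
  turn:
    - [0,0,0.24]
    - [0,0,0.24]
    - [0,0,0.24]
    - [0,0,0.24]
    - [0,0,0.24]
    - [0,0,0.24]
    - [0,0,0.24]
    - [0,0,0.24]
  hand: 0.3

```text
clock: 3.5
tcp_pos: [0.4466, -0.063, 0.1491]
orientation: [2.541, 1.846, 0.0]
contact_force: [-0.3, 0.6, 1.1]
grip_width: 0.0597
```

```bash
python3 - <<'E'
from h import *
for c in ['wrist','scene','side']:
  f=imaging.grab_frame(c); 
  if c=='wrist': save(f,'w3.png'); print(proj(f,[.444,-.066,.024]),proj(f,[.603,-.115,.014]))
  for d in look_for('ball_center',c)[:2]: print(c,d['score'],w(f,d['xyz']))
  for q in outline_of('ball_center',c)[:2]:
    ys,xs=np.nonzero(q['region']); print(q['score'],len(xs),xs.mean(),ys.mean(),ray(f,((xs.min()+xs.max())/2,(ys.min()+ys.max())/2),.024),ray(f,(xs.mean(),ys.mean()),.024))
plan([.444,-.066,.029],np.radians(-19))
E
```

```text
[[253.7551 201.1326]] [[441.6843 194.5682]]
wrist 0.63 [ 0.4397 -0.0623  0.0389]
0.85 727 252.80330123796423 200.67537826685006 [ 0.4436 -0.0653  0.024 ] [ 0.4434 -0.0654  0.024 ]
scene 0.6 [ 0.4502 -0.0672  0.0327]
0.43 60 214.5 186.0 [ 0.444  -0.0672  0.024 ] [ 0.444  -0.0672  0.024 ]
side 0.52 [ 0.4369 -0.0719  0.0318]
0.64 65 242.87692307692308 246.12307692307692 [ 0.4446 -0.0662  0.024 ] [ 0.444  -0.0664  0.024 ]
0.57 785 190.9248407643312 198.70063694267515 [0.5016 0.2263 0.024 ] [0.4829 0.2067 0.024 ]
offset [-0.0147 -0.0017  0.2427] turn [ 0.0005 -0.0008  0.0137] | t 3.95 tcp [ 0.4469 -0.0594  0.1504] az -17.83 tilt 0.08 q [-0.55  0.28  0.64  2.2  -0.24  0.74 -0.06] w 0.0601
```

View pics/w3.png

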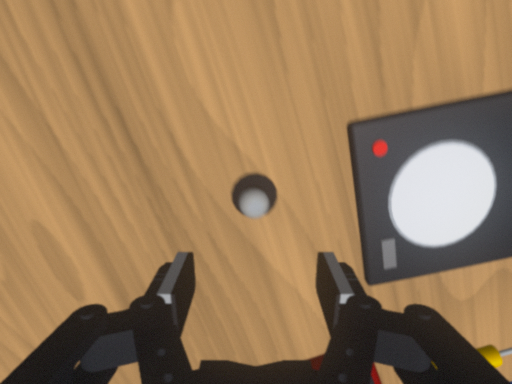

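```bash
cat >> h.py <<'E'
def avg(n=5):
    P=[]
    for i in range(n):
        imaging.grab_frame('wrist'); P.append(r.get_obs()['tcp_pos'])
    print('avg',np.mean(P,0),'sd',np.std(P,0)); return np.mean(P,0)
E
python3 - <<'E'
from h import *
f=imaging.grab_frame('wrist'); g=f['pixels'].astype(int)
n,l,st,ce=cv2.connectedComponentsWithStats((g.min(2)>170).astype(np.uint8)); i=l[195,440]
cn,_=cv2.findContours((l==i).astype(np.uint8),0,1); e=cv2.fitEllipse(cn[0]); print('disc',st[i],ray(f,e[0],.014))
dk=(g.max(2)<75)
E=[]
for v in range(140,275,5):   # front edge: first dark px right of 335
    row=np.nonzero(dk[v,335:400])[0]; E.append((335+row[0]-.5,v))
P=np.array([ray(f,u,.014)[:2] for u in E]); vx,vy,x0,y0=cv2.fitLine(P.astype(np.float32),cv2.DIST_HUBER,0,.01,.01).ravel()
print('front edge dir deg',np.degrees(np.arctan2(vy,vx)),x0,y0)
T=[]
for u in range(365,505,5):
    col=np.nonzero(dk[85:140,u])[0]; T.append((u,85+col[0]-.5))
P=np.array([ray(f,u,.014)[:2] for u in T]); vx,vy,a,b=cv2.fitLine(P.astype(np.float32),cv2.DIST_HUBER,0,.01,.01).ravel()
print('left edge dir deg',np.degrees(np.arctan2(vy,vx)),a,b)
p=avg(); plan([.4438,-.066,.03],np.radians(-19))
E
```

```text
disc [ 389  145  105  103 8275] [ 0.6037 -0.113   0.014 ]
front edge dir deg 83.87287 0.5305119 -0.074479945
left edge dir deg -5.879608 0.61502504 -0.035174772
avg [ 0.4467 -0.0602  0.1502] sd [0.0001 0.0003 0.0001]
offset [-0.0121 -0.002   0.2401] turn [ 0.0001 -0.0002  0.0122] | t 4.25 tcp [ 0.4466 -0.0606  0.1501] az -17.96 tilt 0.02 q [-0.55  0.28  0.64  2.2  -0.24  0.74 -0.06] w 0.06
```

Request:
carry_out:
  offset:
    - [-0.012,-0.002,0.08]
    - [-0.012,-0.002,0.14]
    - [-0.012,-0.002,0.19]
    - [-0.012,-0.002,0.22]
    - [-0.012,-0.002,0.24]
    - [-0.012,-0.002,0.242]
    - [-0.012,-0.002,0.242]
  turn:
    - [0,0,0.01]
    - [0,0,0.01]
    - [0,0,0.01]
    - [0,0,0.01]
    - [0,0,0.01]
    - [0,0,0.01]
    - [0,0,0.01]
  hand: 0.35

```text
clock: 4.95
tcp_pos: [0.444, -0.0664, 0.0292]
orientation: [2.555, 1.827, 0.0]
contact_force: [0.4, 0.3, 1.3]
grip_width: 0.0556
```

```bash
python3 - <<'E'
from h import *
p=avg(4); plan([.4438,-.066,.029],np.radians(-19))
f=imaging.grab_frame('wrist'); save(f,'w4.png')
for q in outline_of('ball_center','wrist')[:1]:
    ys,xs=np.nonzero(q['region']); print(q['score'],len(xs),ray(f,(xs.mean(),ys.mean()),.024),proj(f,[p,p+[0,0,-.014]]),xs.mean(),ys.mean())
E
```

```text
avg [ 0.4443 -0.0663  0.0296] sd [0.0001 0.0001 0.0001]
offset [ 0.0001 -0.0011  0.0013] turn [ 0.0009 -0.0004  0.0019] | t 5.15 tcp [ 0.4443 -0.0662  0.0296] az -18.84 tilt 0.09 q [-0.35  0.51  0.44  2.26 -0.49  0.46  0.16] w 0.0553
0.66 2255 [ 0.443  -0.0663  0.024 ] [[256.0156 278.892 ]
 [255.9098 263.8549]] 253.38669623059866 273.2638580931264
```

Request:
carry_out:
  offset:
    - [0,-0.001,0.001]
    - [0,-0.001,0.001]
    - [0,-0.001,0.001]
    - [0,-0.001,0.001]
    - [0,-0.001,0.001]
    - [0,-0.001,0.001]
    - [0,-0.001,0.001]
    - [0,-0.001,0.001]
  turn:
    - [0,0,0]
    - [0,0,0]
    - [0,0,0]
    - [0,0,0]
    - [0,0,0]
    - [0,0,0]
    - [0,0,0]
    - [0,0,0]
  hand: 1
  force: 30

```text
clock: 6.05
tcp_pos: [0.4433, -0.0661, 0.0285]
orientation: [2.555, 1.828, 0.0]
contact_force: [-0.0, 0.7, 3.8]
grip_width: 0.0228
```

Request:
carry_out:
  offset:
    - [0,-0.001,-0.02]
    - [0,-0.001,-0.08]
    - [0,-0.001,-0.15]
    - [0,-0.001,-0.22]
    - [0,-0.001,-0.24]
    - [0,-0.001,-0.24]
  turn:
    - [0,0,0]
    - [0,0,0]
    - [0,0,0]
    - [0,0,0]
    - [0,0,0]
    - [0,0,0]

```text
clock: 6.65
tcp_pos: [0.4436, -0.0657, 0.1497]
orientation: [2.554, 1.828, 0.005]
contact_force: [-0.2, 0.2, -0.7]
grip_width: 0.023
```

```bash
python3 - <<'E'
from h import *
f=imaging.grab_frame('wrist'); save(f,'w5.png')
plan([.47,.12,.16],np.radians(-19))
E
```

```text
offset [ 0.3689 -0.0681 -0.0226] turn [ 0.0004 -0.0007  0.0021] | t 6.7 tcp [ 0.4427 -0.0656  0.1486] az -18.82 tilt 0.07 q [-0.56  0.28  0.67  2.21 -0.26  0.73 -0.04] w 0.0231
```

View pics/w5.png

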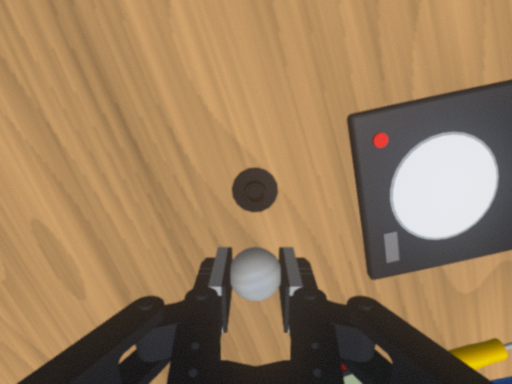

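Request:
carry_out:
  offset:
    - [0.03,-0.006,-0.02]
    - [0.1,-0.018,-0.02]
    - [0.18,-0.033,-0.02]
    - [0.25,-0.046,-0.02]
    - [0.29,-0.054,-0.02]
    - [0.3,-0.055,-0.02]
    - [0.3,-0.055,-0.02]
    - [0.3,-0.055,-0.02]
  turn:
    - [0,0,0]
    - [0,0,0]
    - [0,0,0]
    - [0,0,0]
    - [0,0,0]
    - [0,0,0]
    - [0,0,0]
    - [0,0,0]

```text
clock: 7.5
tcp_pos: [0.4645, 0.0832, 0.1577]
orientation: [2.557, 1.825, -0.003]
contact_force: [-0.4, -0.5, -0.6]
grip_width: 0.0237
```

```bash
python3 - <<'E'
from h import *
avg(2)
f=imaging.grab_frame('wrist'); save(f,'w6.png')
h=cv2.cvtColor(f['pixels'],cv2.COLOR_RGB2HSV)
m=((h[...,0]<15)&(h[...,1]>185)).astype(np.uint8); m=cv2.morphologyEx(m,cv2.MORPH_CLOSE,np.ones((5,5)))
n,l,st,ce=cv2.connectedComponentsWithStats(m); i=1+np.argmax(st[1:,4]); m=(l==i).astype(np.uint8); print(st[i])
cn,_=cv2.findContours(m,0,1); cv2.drawContours(m,cn,-1,1,-1)
p,c=fit([(f,m.astype(float))],DISH,[.482,.2,1.25]); print(p,c)
s=sil(f,DISH,p); v=f['pixels'].copy()
for a,k in((s>.5,(0,255,0)),(m,(0,0,255))):
    cn,_=cv2.findContours(np.uint8(a),0,1); cv2.drawContours(v,cn,-1,k,1)
save({'pixels':v},'w6c.png')
plan([p[0],p[1],.07],p[2]-np.pi/2)
E
```

```text
avg [0.4648 0.0832 0.158 ] sd [0.0001 0.     0.0001]
[  154     0   145   126 15294]
[0.4808 0.1982 1.3347] 0.014442974033258005
offset [ 0.2275 -0.0448  0.1764] turn [-0.0002  0.0003 -0.0636] | t 7.65 tcp [0.465  0.0834 0.1583] az -18.99 tilt 0.03 q [-0.83  0.3   0.62  2.14 -0.25  0.77 -0.38] w 0.023
```

View pics/w6c.png

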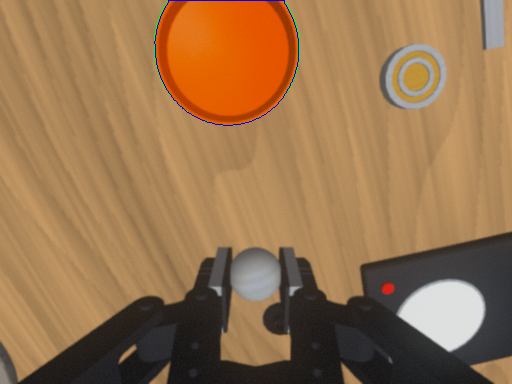

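Request:
carry_out:
  offset:
    - [0.04,-0.008,0.02]
    - [0.11,-0.02,0.06]
    - [0.17,-0.034,0.1]
    - [0.215,-0.043,0.14]
    - [0.2275,-0.045,0.17]
    - [0.2275,-0.045,0.2]
    - [0.2275,-0.045,0.21]
    - [0.2275,-0.045,0.21]
  turn:
    - [0,0,0]
    - [0,0,0]
    - [0,0,0]
    - [0,0,0]
    - [0,0,0]
    - [0,0,0]
    - [0,0,0]
    - [0,0,0]

```text
clock: 8.45
tcp_pos: [0.4803, 0.1978, 0.0529]
orientation: [2.557, 1.824, -0.003]
contact_force: [0.0, -0.6, -1.0]
grip_width: 0.0232
```

```bash
python3 - <<'E'
from h import *
avg(3)
plan([.4808,.1982,.026],np.radians(-19))
E
```

```text
avg [0.481  0.1986 0.0539] sd [0.0002 0.0003 0.0003]
offset [-0.0018 -0.0004  0.0563] turn [ 0.0005 -0.0005  0.0006] | t 8.6 tcp [0.4812 0.199  0.0542] az -18.95 tilt 0.06 q [-0.88  0.54  0.47  2.09 -0.43  0.6  -0.44] w 0.0233
```

Request:
carry_out:
  offset:
    - [-0.001,0,0.02]
    - [-0.001,0,0.04]
    - [-0.001,0,0.05]
    - [-0.001,0,0.056]
    - [-0.001,0,0.056]
    - [-0.001,0,0.056]
  turn:
    - [0,0,0]
    - [0,0,0]
    - [0,0,0]
    - [0,0,0]
    - [0,0,0]
    - [0,0,0]

```text
clock: 9.2
tcp_pos: [0.4806, 0.1992, 0.0254]
orientation: [2.555, 1.828, -0.0]
contact_force: [-0.8, -0.2, -0.5]
grip_width: 0.0235
```

Request:
carry_out:
  offset:
    - [0,0,0.001]
    - [0,0,0.002]
    - [0,0,0.002]
    - [0,0,0.002]
  turn:
    - [0,0,0]
    - [0,0,0]
    - [0,0,0]
    - [0,0,0]

```text
clock: 9.6
tcp_pos: [0.4805, 0.1993, 0.0245]
orientation: [-2.555, -1.828, -0.0]
contact_force: [-0.5, -0.0, -0.5]
grip_width: 0.0234
```

Request:
carry_out:
  offset:
    - [0,0,0.001]
    - [0,0,0.002]
    - [0,0,0.002]
    - [0,0,0.002]
  turn:
    - [0,0,0]
    - [0,0,0]
    - [0,0,0]
    - [0,0,0]

```text
clock: 10.0
tcp_pos: [0.4806, 0.1993, 0.0237]
orientation: [-2.555, -1.828, -0.0]
contact_force: [-2.1, -1.2, 2.9]
grip_width: 0.0229
```

Request:
carry_out:
  offset:
    - [0,0,-0.001]
    - [0,0,-0.001]
    - [0,0,-0.001]
    - [0,0,-0.001]
    - [0,0,-0.001]
    - [0,0,-0.001]
  turn:
    - [0,0,0]
    - [0,0,0]
    - [0,0,0]
    - [0,0,0]
    - [0,0,0]
    - [0,0,0]
  hand: 0.55

```text
clock: 10.6
tcp_pos: [0.4805, 0.1993, 0.0239]
orientation: [2.555, 1.828, -0.0]
contact_force: [0.2, 0.0, 0.2]
grip_width: 0.0389
```

Request:
carry_out:
  offset:
    - [0,0,-0.01]
    - [0,0,-0.03]
    - [0,0,-0.07]
    - [0,0,-0.14]
    - [0,0,-0.22]
    - [0,0,-0.27]
    - [0,0,-0.27]
  turn:
    - [0,0,0]
    - [0,0,0]
    - [0,0,0]
    - [0,0,0]
    - [0,0,0]
    - [0,0,0]
    - [0,0,0]

```text
clock: 11.3
tcp_pos: [0.4828, 0.2001, 0.163]
orientation: [-2.556, -1.827, -0.012]
contact_force: [0.4, -0.1, -0.3]
grip_width: 0.0384
```

```bash
python3 - <<'E'
from h import *
avg(2)
f=imaging.grab_frame('wrist'); save(f,'w7.png')
h=cv2.cvtColor(f['pixels'],cv2.COLOR_RGB2HSV)
m=((h[...,0]<15)&(h[...,1]>185)).astype(np.uint8); m=cv2.morphologyEx(m,cv2.MORPH_CLOSE,np.ones((5,5)))
n,l,st,ce=cv2.connectedComponentsWithStats(m); i=1+np.argmax(st[1:,4]); m=(l==i).astype(np.uint8); print(st[i])
cn,_=cv2.findContours(m,0,1); cv2.drawContours(m,cn,-1,1,-1)
p,c=fit([(f,m.astype(float))],DISH,[.482,.2,1.25]); print(p,c)
for q in outline_of('ball_center','wrist')[:1]:
    ys,xs=np.nonzero(q['region']); print('ball',q['score'],len(xs),ray(f,(xs.mean(),ys.mean()),.019))
s=sil(f,DISH,p); v=f['pixels'].copy()
for a,k in((s>.5,(0,255,0)),(m,(0,0,255))):
    cn,_=cv2.findContours(np.uint8(a),0,1); cv2.drawContours(v,cn,-1,k,1)
save({'pixels':v},'w7c.png')
plan([p[0]+.08*np.cos(p[2]),p[1]+.08*np.sin(p[2]),.16],p[2]-np.pi)
E
```

```text
avg [0.4811 0.1997 0.1604] sd [0.0005 0.0001 0.0007]
[  193    88   127   165 12522]
[0.4801 0.1968 1.247 ] 0.04102569403349554
ball 0.96 636 [0.481  0.1979 0.019 ]
offset [ 0.1557  0.0013 -0.0036] turn [-0.      0.0011  1.0438] | t 11.5 tcp [0.4798 0.1991 0.1583] az -18.84 tilt 0.08 q [-0.99  0.38  0.59  2.04 -0.29  0.81 -0.56] w 0.0383
```

View pics/w7c.png

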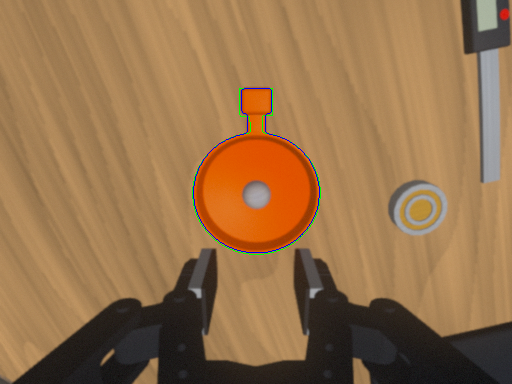

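Request:
carry_out:
  offset:
    - [0.02,0,0]
    - [0.04,0,0]
    - [0.07,0,0]
    - [0.1,0,0]
    - [0.13,0,0]
    - [0.156,0.001,0]
    - [0.156,0.001,0]
    - [0.156,0.001,0]
  turn:
    - [0,0,0.1]
    - [0,0,0.2]
    - [0,0,0.3]
    - [0,0,0.4]
    - [0,0,0.5]
    - [0,0,0.6]
    - [0,0,0.7]
    - [0,0,0.8]

```text
clock: 12.3
tcp_pos: [0.5055, 0.2729, 0.1575]
orientation: [3.139, 0.057, -0.003]
contact_force: [-0.8, -0.0, -0.0]
grip_width: 0.0382
```

```bash
python3 - <<'E'
from h import *
avg(2)
plan([.506,.273,.09],1.247-np.pi)
E
```

```text
avg [0.5054 0.2727 0.1573] sd [0.     0.0001 0.0001]
offset [ 0.0014 -0.0012  0.1348] turn [0.0021 0.0008 0.2429] | t 12.4 tcp [0.5054 0.2726 0.1574] az -87.67 tilt 0.19 q [-1.24  0.56  0.88  1.92 -0.54  0.92 -1.63] w 0.0385
```

Request:
carry_out:
  offset:
    - [0.001,-0.001,0.01]
    - [0.001,-0.001,0.04]
    - [0.001,-0.001,0.07]
    - [0.001,-0.001,0.1]
    - [0.001,-0.001,0.12]
    - [0.001,-0.001,0.12]
  turn:
    - [0.002,0.001,0.08]
    - [0.002,0.001,0.16]
    - [0.002,0.001,0.24]
    - [0.002,0.001,0.243]
    - [0.002,0.001,0.243]
    - [0.002,0.001,0.243]

```text
clock: 13.0
tcp_pos: [0.5057, 0.2729, 0.0973]
orientation: [-3.101, 0.499, 0.001]
contact_force: [-0.1, 0.1, 0.0]
grip_width: 0.038
```

```bash
python3 - <<'E'
from h import *
avg(2)
plan([.506,.273,.042],1.247-np.pi)
f=imaging.grab_frame('side'); 
D=[(f,None)]
f=imaging.grab_frame('wrist'); save(f,'w8.png')
p=[.4805,.1972,1.247]; v=f['pixels'].copy()
cn,_=cv2.findContours(np.uint8(sil(f,DISH,p)>.5),0,1); cv2.drawContours(v,cn,-1,(0,255,0),1); save({'pixels':v},'w8c.png')
E
```

```text
avg [0.5066 0.2732 0.0987] sd [0.0002 0.0001 0.0003]
offset [-0.0015  0.0014  0.114 ] turn [-0.0021 -0.0005  0.0019] | t 13.1 tcp [0.5068 0.2733 0.099 ] az -108.39 tilt 0.19 q [-1.23  0.67  0.88  1.96 -0.7   0.84 -1.86] w 0.0384
```

View pics/w8c.png

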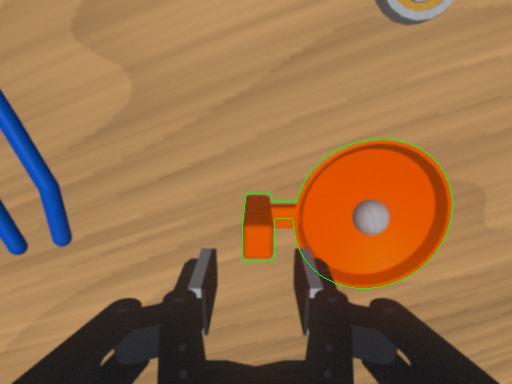

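Request:
carry_out:
  offset:
    - [-0.001,0.001,0.02]
    - [-0.001,0.001,0.05]
    - [-0.001,0.001,0.08]
    - [-0.001,0.001,0.1]
    - [-0.001,0.001,0.113]
    - [-0.001,0.001,0.113]
    - [-0.001,0.001,0.113]
  turn:
    - [-0.002,0,0]
    - [-0.002,0,0]
    - [-0.002,0,0]
    - [-0.002,0,0]
    - [-0.002,0,0]
    - [-0.002,0,0]
    - [-0.002,0,0]

```text
clock: 13.9
tcp_pos: [0.5064, 0.2731, 0.0425]
orientation: [3.101, -0.505, 0.002]
contact_force: [0.1, 0.2, -0.0]
grip_width: 0.0387
```

```bash
python3 - <<'E'
from h import *
avg(2)
plan([.506,.273,.042],1.247-np.pi)
E
```

```text
avg [0.5065 0.2734 0.0428] sd [0.     0.     0.0001]
offset [-0.0008  0.0011  0.0018] turn [-0.0006 -0.001   0.0007] | t 14.0 tcp [0.5066 0.2734 0.0429] az -108.5 tilt 0.1 q [-1.18  0.75  0.79  1.98 -0.79  0.75 -1.8 ] w 0.0385
```

Request:
carry_out:
  offset:
    - [0,0,0]
    - [0,0,0]
    - [0,0,0]
    - [0,0,0]
    - [0,0,0]
  turn:
    - [0,0,0]
    - [0,0,0]
    - [0,0,0]
    - [0,0,0]
    - [0,0,0]
  hand: 1
  force: 25

```text
clock: 14.5
tcp_pos: [0.5064, 0.2734, 0.0429]
orientation: [-3.1, 0.505, -0.002]
contact_force: [-0.7, -0.8, 6.4]
grip_width: 0.018
```

Request:
carry_out:
  offset:
    - [0,0,0]
    - [0,0,0]
    - [0,0,0]
    - [0,0,0]
  turn:
    - [0,0,0]
    - [0,0,0]
    - [0,0,0]
    - [0,0,0]
  force: 70

```text
clock: 14.9
tcp_pos: [0.5064, 0.2734, 0.043]
orientation: [-3.1, 0.505, -0.002]
contact_force: [-1.0, -1.0, 7.3]
grip_width: 0.017
```

```bash
cat >> h.py <<'E'
def ballcheck(n=None):
    f=imaging.grab_frame('wrist')
    q=outline_of('ball_center','wrist')[:1]
    for d in q:
        ys,xs=np.nonzero(d['region']); print('ball px',round(d['score'],2),len(xs),xs.mean().round(1),ys.mean().round(1))
    h=cv2.cvtColor(f['pixels'],cv2.COLOR_RGB2HSV); m=((h[...,0]<15)&(h[...,1]>185)).astype(np.uint8); m=cv2.morphologyEx(m,cv2.MORPH_CLOSE,np.ones((5,5)))
    l,st=cv2.connectedComponentsWithStats(m)[1:3]; print('orange bbox',st[1+np.argmax(st[1:,4])])
    if n: save(f,n)
    return f
E
python3 - <<'E'
from h import *
avg(2)
plan([.506,.273,.16],1.247-np.pi)
ballcheck()
print(r.get_obs()['contact_force'],r.get_obs()['moment'])
E
```

```text
avg [0.5064 0.2733 0.043 ] sd [0. 0. 0.]
offset [-0.0003  0.0007 -0.2341] turn [-0.0006 -0.0007  0.0006] | t 15.0 tcp [0.5064 0.2734 0.043 ] az -108.5 tilt 0.08 q [-1.18  0.75  0.79  1.98 -0.79  0.75 -1.8 ] w 0.0169
ball px 0.98 1842 403.9 252.6
orange bbox [  233   153   279   184 30000]
[-1.5599 -0.8019  7.397 ] [-0.1458  0.3779 -0.0349]
```

Request:
carry_out:
  offset:
    - [0,0,-0.006]
    - [0,0,-0.022]
    - [0,0,-0.05]
    - [0,0,-0.085]
    - [0,0,-0.12]
    - [0,0,-0.146]
    - [0,0,-0.16]
    - [0,0,-0.162]
  turn:
    - [0,0,0]
    - [0,0,0]
    - [0,0,0]
    - [0,0,0]
    - [0,0,0]
    - [0,0,0]
    - [0,0,0]
    - [0,0,0]

```text
clock: 15.9
tcp_pos: [0.5065, 0.2737, 0.1246]
orientation: [-3.099, 0.504, -0.003]
contact_force: [0.1, -0.5, -2.3]
grip_width: 0.0176
```

```bash
python3 - <<'E'
from h import *
avg(2)
ballcheck('w9.png')
print(r.get_obs()['contact_force'],r.get_obs()['moment'])
# view 1: focus F, stand yaw a
F=np.array([.6035,-.114]);a=-.104; u=np.array([-np.sin(a),np.cos(a)])
P=F+.08*u; print(P); plan([*P,.124],a+np.pi/2-np.pi)
E
```

```text
avg [0.506  0.2736 0.1237] sd [0.0002 0.0001 0.0003]
ball px 0.72 1839 403.7 252.6
orange bbox [  234   153   278   184 29945]
[-0.4744 -0.2491 -1.7558] [ 0.1603 -0.037   0.0262]
[ 0.6118 -0.0344]
offset [ 0.3966  0.5162 -0.002 ] turn [ 0.0004 -0.     -0.1458] | t 16.1 tcp [0.5056 0.2732 0.1228] az -108.49 tilt 0.04 q [-1.26  0.65  0.92  1.95 -0.67  0.89 -1.89] w 0.0168
```

Request:
carry_out:
  offset:
    - [0.0037,0.0048,0]
    - [0.011,0.0143,0]
    - [0.022,0.0286,0]
    - [0.0366,0.0476,0]
    - [0.055,0.0715,0]
    - [0.0758,0.0986,0]
    - [0.0977,0.127,0]
    - [0.1197,0.1556,0]
  turn:
    - [0,0,0]
    - [0,0,0]
    - [0,0,0]
    - [0,0,0]
    - [0,0,0]
    - [0,0,0]
    - [0,0,0]
    - [0,0,0]

```text
clock: 16.9
tcp_pos: [0.5387, 0.1784, 0.1236]
orientation: [3.1, -0.507, 0.002]
contact_force: [0.0, -1.0, -2.0]
grip_width: 0.0174
```

Request:
carry_out:
  offset:
    - [0.022,0.0286,0]
    - [0.044,0.0572,0]
    - [0.066,0.0858,0]
    - [0.088,0.1144,0]
    - [0.11,0.143,0]
    - [0.132,0.1716,0]
    - [0.154,0.2002,0]
    - [0.176,0.2288,0]
  turn:
    - [0,0,0]
    - [0,0,0]
    - [0,0,0]
    - [0,0,0]
    - [0,0,0]
    - [0,0,0]
    - [0,0,0]
    - [0,0,0]

```text
clock: 17.7
tcp_pos: [0.5855, 0.0417, 0.1236]
orientation: [3.1, -0.507, 0.002]
contact_force: [0.7, -0.2, -2.0]
grip_width: 0.017
```

Request:
carry_out:
  offset:
    - [0.0208,0.027,0]
    - [0.0403,0.0524,0]
    - [0.0574,0.0746,0]
    - [0.0721,0.0937,0]
    - [0.0843,0.1095,0]
    - [0.0928,0.1206,0]
    - [0.0977,0.127,0]
    - [0.1014,0.1318,0]
  turn:
    - [0,0,-0.004]
    - [0,0,-0.018]
    - [0,0,-0.043]
    - [0,0,-0.073]
    - [0,0,-0.103]
    - [0,0,-0.128]
    - [0,0,-0.142]
    - [0,0,-0.146]

```text
clock: 18.5
tcp_pos: [0.6123, -0.0358, 0.1236]
orientation: [3.137, -0.165, 0.001]
contact_force: [-0.4, 1.5, -1.2]
grip_width: 0.0174
```

```bash
python3 - <<'E'
from h import *
avg(3)
ballcheck()
plan([.6118,-.0344,.124],-.104-np.pi/2)
for c in ['scene','side']:
    f=imaging.grab_frame(c); save(f,'v1_%s.png'%c)
    for q in outline_of('ball_center',c)[:1]:
        ys,xs=np.nonzero(q['region']); print(c,q['score'],len(xs),ray(f,(xs.mean(),ys.mean()),.1),proj(f,[.6035,-.114,.1]),xs.mean(),ys.mean())
print(r.get_obs()['contact_force'])
E
```

```text
avg [ 0.6124 -0.0353  0.1236] sd [0.     0.0005 0.    ]
ball px 0.64 1818 403.8 252.5
orange bbox [  233   153   276   184 29713]
offset [-0.0011  0.0009 -0.0011] turn [-0.0001 -0.0004  0.0003] | t 18.75 tcp [ 0.6124 -0.034   0.1234] az -95.93 tilt 0.04 q [-0.61  0.65  0.81  1.85 -0.6   0.9  -1.19] w 0.0169
scene 0.44 62 [ 0.6062 -0.1148  0.1   ] [[225.2217 223.5224]] 225.46774193548387 224.51612903225808
side 0.53 57 [ 0.6052 -0.1144  0.1   ] [[299.2815 204.6264]] 299.82456140350877 204.43859649122808
[-0.1343  1.2977 -1.8088]
```

Request:
carry_out:
  offset:
    - [-0.002,0.0005,-0.001]
    - [-0.003,0.0005,-0.001]
    - [-0.003,0.0005,-0.001]
    - [-0.003,0.0005,-0.001]
    - [-0.003,0.0005,-0.001]
    - [-0.003,0.0005,-0.001]
    - [-0.003,0.0005,-0.001]
    - [-0.003,0.0005,-0.001]
  turn:
    - [0,0,0]
    - [0,0,0]
    - [0,0,0]
    - [0,0,0]
    - [0,0,0]
    - [0,0,0]
    - [0,0,0]
    - [0,0,0]

```text
clock: 19.75
tcp_pos: [0.611, -0.0345, 0.124]
orientation: [3.137, -0.163, 0.001]
contact_force: [-0.1, -0.3, -1.1]
grip_width: 0.0171
```

Request:
carry_out:
  offset:
    - [0,0,0]
    - [0,0,0]
    - [0,0,0]
    - [0,0,0]
    - [0,0,0]
    - [0,0,0]
    - [0,0,0]
    - [0,0,0]
  turn:
    - [0,0,0]
    - [0,0,0]
    - [0,0,0]
    - [0,0,0]
    - [0,0,0]
    - [0,0,0]
    - [0,0,0]
    - [0,0,0]

```text
clock: 20.55
tcp_pos: [0.611, -0.0345, 0.124]
orientation: [3.137, -0.163, 0.001]
contact_force: [-1.0, -1.0, -1.4]
grip_width: 0.017
```

```bash
python3 - <<'E'
from h import *
p=avg(3)
f=ballcheck(); print('wrist ball',ray(f,(403.8,252.5),.1))
h=.124; a=-.104
plan([.6118,-.0344,.124],-.104-np.pi/2)
print(r.get_obs()['contact_force'])
f=imaging.grab_frame('side'); v=f['pixels'][60:310,150:450]; save({'pixels':cv2.resize(v,None,fx=2.3,fy=2.3)},'v1c.png')
for q in outline_of('ball_center','side')[:1]:
    ys,xs=np.nonzero(q['region']); print(q['score'],len(xs),ray(f,(xs.mean(),ys.mean()),.1))
E
```

```text
avg [ 0.611  -0.0345  0.124 ] sd [0. 0. 0.]
ball px 0.71 1289 504.7 340.8
orange bbox [  234   153   275   184 29709]
wrist ball [ 0.6024 -0.1139  0.1   ]
offset [ 0.0016 -0.0003  0.0001] turn [-0.     -0.0006  0.0002] | t 20.8 tcp [ 0.611  -0.0345  0.124 ] az -95.94 tilt 0.05 q [-0.62  0.65  0.81  1.85 -0.6   0.9  -1.19] w 0.017
[-0.0957  0.0352 -1.437 ]
0.42 67 [ 0.607  -0.1132  0.1   ]
```

View pics/v1c.png

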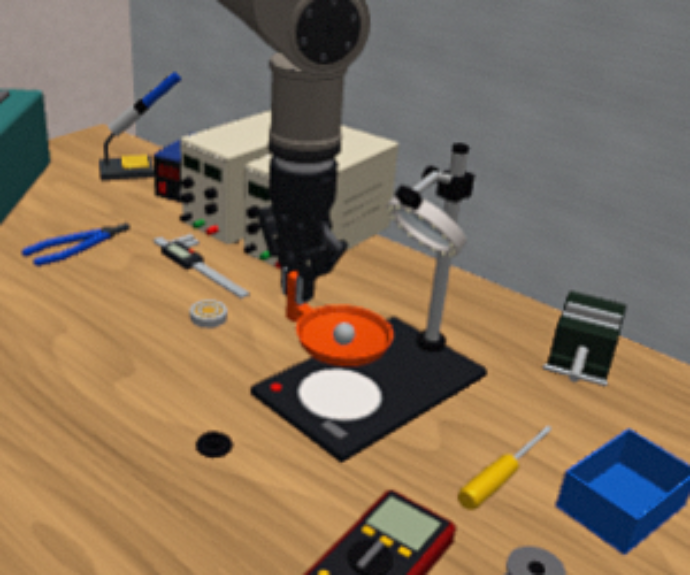

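Request:
carry_out:
  offset:
    - [-0.0014,0,0]
    - [-0.0042,0.0001,0]
    - [-0.0084,0.0002,0]
    - [-0.0139,0.0006,0]
    - [-0.0209,0.0014,0]
    - [-0.0292,0.0027,0]
    - [-0.0387,0.0048,0]
    - [-0.0494,0.0078,0]
  turn:
    - [0,0,-0.0058]
    - [0,0,-0.0175]
    - [0,0,-0.0349]
    - [0,0,-0.0582]
    - [0,0,-0.0873]
    - [0,0,-0.1222]
    - [0,0,-0.1629]
    - [0,0,-0.2094]

```text
clock: 21.7
tcp_pos: [0.5857, -0.0358, 0.1241]
orientation: [3.123, 0.337, 0.002]
contact_force: [-0.2, 0.0, -2.6]
grip_width: 0.0172
```

Request:
carry_out:
  offset:
    - [-0.0112,0.0004,0]
    - [-0.0223,0.0016,0]
    - [-0.0333,0.0035,0]
    - [-0.0441,0.0062,0]
    - [-0.0547,0.0096,0]
    - [-0.0651,0.0138,0]
    - [-0.0751,0.0187,0]
    - [-0.0848,0.0243,0]
  turn:
    - [0,0,-0.0465]
    - [0,0,-0.0931]
    - [0,0,-0.1396]
    - [0,0,-0.1862]
    - [0,0,-0.2327]
    - [0,0,-0.2793]
    - [0,0,-0.3258]
    - [0,0,-0.3723]

```text
clock: 22.5
tcp_pos: [0.5466, -0.0568, 0.1241]
orientation: [2.909, 1.185, 0.001]
contact_force: [-0.1, 0.2, -1.6]
grip_width: 0.0169
```

Request:
carry_out:
  offset:
    - [-0.0112,0.0004,0]
    - [-0.0223,0.0016,0]
    - [-0.0333,0.0035,0]
    - [-0.0441,0.0062,0]
    - [-0.0534,0.0092,0]
    - [-0.0612,0.0122,0]
    - [-0.0676,0.015,0]
    - [-0.0726,0.0174,0]
  turn:
    - [0,0,-0.0465]
    - [0,0,-0.0931]
    - [0,0,-0.1396]
    - [0,0,-0.1862]
    - [0,0,-0.2269]
    - [0,0,-0.2618]
    - [0,0,-0.2909]
    - [0,0,-0.3142]

```text
clock: 23.3
tcp_pos: [0.5266, -0.0886, 0.1241]
orientation: [2.554, 1.829, 0.001]
contact_force: [0.1, -0.7, -1.6]
grip_width: 0.0169
```

Request:
carry_out:
  offset:
    - [-0.0056,0.0001,0]
    - [-0.0112,0.0004,0]
    - [-0.0167,0.0009,0]
    - [-0.0223,0.0016,0]
    - [-0.0271,0.0023,0]
    - [-0.0312,0.0031,0]
    - [-0.0339,0.0036,0]
    - [-0.036,0.0041,0]
  turn:
    - [0,0,-0.0233]
    - [0,0,-0.0465]
    - [0,0,-0.0698]
    - [0,0,-0.0931]
    - [0,0,-0.1134]
    - [0,0,-0.1309]
    - [0,0,-0.1425]
    - [0,0,-0.1513]

```text
clock: 24.1
tcp_pos: [0.523, -0.1059, 0.124]
orientation: [2.332, 2.104, 0.001]
contact_force: [0.1, -0.0, -2.1]
grip_width: 0.0173
```

```bash
python3 - <<'E'
from h import *
p=avg(3)
f=ballcheck('v2w.png'); print('wrist ball',ray(f,(403.8,252.5),.1))
F=np.array([.6035,-.114]);a=-.104;P=F-.08*np.array([np.cos(a),np.sin(a)])
plan([*P,.124],a)
print(r.get_obs()['contact_force'],r.get_obs()['qvel'])
ims=[f['pixels']]
for c in ['scene','side']:
    f=imaging.grab_frame(c); ims.append(f['pixels'])
    for q in outline_of('ball_center',c)[:1]:
        ys,xs=np.nonzero(q['region']); print(c,q['score'],len(xs),ray(f,(xs.mean(),ys.mean()),.1))
v=np.hstack([cv2.resize(ims[0],(400,300)),cv2.resize(ims[2][110:270,200:413],(400,300))]); save({'pixels':v},'v2c.png')
E
```

```text
avg [ 0.5231 -0.1059  0.124 ] sd [0.     0.0001 0.    ]
ball px 0.9 1836 403.2 252.3
orange bbox [  233   153   279   184 29772]
wrist ball [ 0.6032 -0.1135  0.1   ]
offset [ 0.0001  0.0016 -0.0001] turn [ 0.0006 -0.      0.0002] | t 24.35 tcp [ 0.5231 -0.1056  0.1239] az -5.94 tilt 0.05 q [-0.26  0.43  0.43  2.02 -0.26  0.74  0.23] w 0.0172
[-0.6141  0.0926 -1.5122] [-0.0013 -0.0011 -0.0002  0.001  -0.0023  0.001   0.0019]
scene 0.6 70 [ 0.6035 -0.1155  0.1   ]
```

View pics/v2c.png

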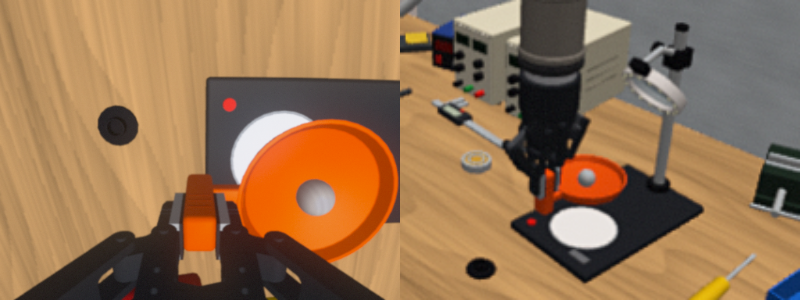

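Request:
carry_out:
  offset:
    - [0,0,0]
    - [0,0,0]
    - [0,0,0]
    - [0,0,0]
    - [0,0,0]
    - [0,0,0]
  turn:
    - [0,0,0]
    - [0,0,0]
    - [0,0,0]
    - [0,0,0]
    - [0,0,0]
    - [0,0,0]

```text
clock: 25.15
tcp_pos: [0.5232, -0.1058, 0.124]
orientation: [2.333, 2.103, 0.001]
contact_force: [0.2, 0.7, -1.6]
grip_width: 0.0171
```

```bash
python3 - <<'E'
from h import *
ballcheck(); print(r.hand_in())
E
```

```text
ball px 0.8 1837 403.3 252.4
orange bbox [  234   153   278   184 29816]
the job is handed in; nothing more can be done
None
```

The job is done and handed in at about 25 s. I set the ball in the middle of the dish and picked the dish up by its grip. I held it at the viewing point with the grip to the left for about 2 s, then turned it a quarter turn so the grip points out of the front.

**Last checks:**
- **Position:** the ball measured at about (0.603, -0.114) against the viewing point (0.6035, -0.114). That 10 cm height comes from the tool height and the dish's dimensions; I did not measure it directly.
- **Level and still:** tool tilt was 0.05°. The ball stayed within 1 px of the same spot in the wrist view from the grasp to the end. The wrist load was only the dish's weight.

**Disagreements:**
- At the first look, the side camera put the ball 2–3 mm further back than the wrist camera did. I made a small correction of about 1 mm.
- One network detection of the ball in the wrist view was false during that hold. At the end, the side camera gave no ball detection, though the ball is plainly visible in that picture.

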